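Tip up the amber slide and move it to the sorting tray

ROBOT

A 6-joint arm with a two-finger parallel gripper is mounted at the origin on a cart in front of the work surface, level with it; the furniture and walls round the work are solid. World frame = base frame: x ahead of the robot, y to its left, z up, the work surface at z = 0. Lengths are in m, angles in rad, forces in N, time in s.
With the tool pointing down it reaches from about 0.375 to 0.9 m from the base axis. Payload 3.1 kg.
Tool frame: the origin (TCP) lies between the finger pads; the fingertips stand 22 mm ahead of it and the grasp point (between the pads) lies 3 mm ahead of it; z points along the fingers, y is the line along which they close (so a half turn about z gives the same grasp; the last joint's range is limited). The gripper opens to 87 mm and grips with 3 to 60 N. Pads are 19 mm wide; open, the fingers measure 117 mm over their backs; the gripper's body (75 mm by 190 mm) begins 51 mm behind the grasp point.
Start: joints at [-1.482, 0.527, 1.433, -0, 1.181, -0.178], TCP at [0.165, -0.603, 0.245] pointing down, gripper open.
Joint ranges: [-3.08, 3.08], [-0.75, 2.2], [0.22, 2.44], [-1.43, 4.57], [0, 2.65], [-2.85, 2.85]. Speed limits (rad/s): [2.79, 2.79, 3.14, 3.14, 3.14, 3.14].

INTERFACE

Orientations are given as a unit quaternion [x, y, z, w].
In Python, from rig import robot gives the robot as it stands.
- The arm moves only by the tool move_arm, never from a script. Its argument "series" is text: rows parted by semicolons, each of 6 numbers parted by spaces: the shift along the tool's x, y, z in mm, then the turn, a rotation vector about the tool's x, y, z in degrees. In form: dx dy dz ax ay az; .... A call has 1 to 8 rows; each row is the pose to reach, as a shift and turn from the pose commanded when the call began, along the tool's axes at that moment; what a row does not reach only later rows make up. A row lasts 1/12 s, in which the tool goes at most 41.7 mm and 7.16 degrees, less where a joint would pass 70% of its speed; a pose out of reach is approached as far as the arm can. A call with a gripper value outside its range is refused whole. "jaw" is the opening, from 0 (shut) to 1 (fully open), set as the call begins (left out, the last holds). The fingers move at their own pace and stop on an object; "newtons" is the grip in N (left out, the last holds). Time passes only in rows, so rows that repeat a pose let the fingers close. It gives the time, the measured TCP pose, the force, the opening and the grip force at its end, in the units of the state.
- robot.get_obs(): the state, without advancing time (a new reading comes with each control period).
- robot.camera(name): name is "scene" or "top" or "wrist"; returns a dict with "img" (384x512x3 uint8, red, green, blue), "mtx" (3x3 intrinsics, pixels), "world_to_cam" (4x4, takes a point from world to camera coordinates). Camera axes: x right, y down, z forward; pixel columns grow to the right and rows downward; lengths in m; the calibration is good to about 2 mm. A picture is of the moment at which its call begins. There is no depth.
- robot.hand_in(): hands the job in; it is judged then, once.
Trained networks look in a picture, given as the dict that the camera call returned (one of the last four; its "shot" number tells which), for a name from the list of things; names that differ only in an ending like _2 or _b are one class to them, and where a whole thing is asked for, a point or a joint stands for the part that bears it (a point fixed in the world has none). Each returns a list of dicts, best first, with "p" (0 to 1); they miss things now and then, are a little off and sometimes report something else, mostly with a low value. They report only what shows in the picture. A call takes as long as a camera call. They do not tell look-alikes from the thing itself.
- robot.search_frame(picture, thing): "xyz" ([x, y, z] in m, in world coordinates, good to about 4 mm: the middle of the surface that is visible of it).
- robot.tip_of(picture, thing): "xyz" ([x, y, z] in m, in world coordinates, good to about 4 mm: a listed point, or the origin of a listed thing).
The state is a dict: "time": time; "q": joint angles; "joint_velocities": joint speeds; "joint_torque": joint torques, N m; "position": TCP position; "tool_rot": TCP orientation; "ft_force": force on the tool from outside, world axes, zero at the start; "moment": the same for the moment, N m; "grip_width": finger opening in m; "grip_force": force on a finger pad.
Only numpy, scipy, OpenCV 4.12 (cv2) and the standard library are available. Lean on these libraries where they do the work, as an engineer would, in place of code of your own. Each camera call takes 0.05 s, during which the arm holds its last target. There are 200 camera calls.

TASK

Press the black-dotted end of the slide with the orange amber slice down as far as it goes, so that its other end tips up out of the rest and stays up. Then take the slide by that raised end, lower it into the shallow blue sorting tray before letting go, and leave it lying flat in the tray, amber side up. Leave the slide with the green slice alone.

Things in the scene. Friction and masses are not known exactly. Their poses are not given: they have to be found in the camera images.
- amber_slide_mid (a point): Centre (half-way up) of the loose white slide, 90x26x4 mm, with a round orange amber slice. x: along it to the end that rises (slice half); -x: black dot, 34 mm from centre; z up. It starts level in a fixed grey rest, top faces flush 26 mm over the bench. Cheeks 1.5 mm from its sides keep fingers off the +x half till tipped; round the dot the well is 48 mm wide, open at the end, for shut fingers.
- amber_rest_tip (a joint): Angle of the 18 mm wide steel rocker under that slide: 0 level, 0.36 rad fully tipped (hard stop, dot 9 mm down, +x end 18 mm up, then free to grip by its side edges just above the cheeks). Pivots across the slide 7 mm behind its centre. A stiff hinge (1 to 4 N pressed on the dot) keeps it where left; a 3 mm lip keeps the slide from sliding down.
- green_slide_mid (a point): Centre of the like slide with a round dark green slice, level in its own like rest. To be left alone.
- sorting_tray_in (a point): Centre of the inner floor of the shallow open blue tray, fixed to the bench; outside 150 (x) x 190 (y) x 14 mm, walls 4 mm thick, inner floor about 4 mm over the bench. Its axes are the tray's.
There are look-alikes about, which are no part of the job. What is shaped like the part that bears amber_rest_tip but purple or red is not meant.

How it is judged:
On the way, in this order (a step that is already met when the one before it is completed fails the run):
1. the amber slide is tipped up in its rest: rocker past 0.25 rad, slide tilted with it by more than 0.20 rad (value of joint amber_rest_tip above 0.25 rad and angle between amber_slide_mid's own z axis and vertical above 0.2 rad), for 0.2 s.
2. the amber slide is held low over the tray's floor: its centre less than 40 mm above the floor, still in the fingers (z of amber_slide_mid in the frame of sorting_tray_in below 0.04 m and x of amber_slide_mid in the frame of sorting_tray_in between -0.07 and 0.07 m and y of amber_slide_mid in the frame of sorting_tray_in between -0.09 and 0.09 m and contact force between the fingers and amber_slide above 0.5 N), for 0.1 s.
At the end, for the whole second after the job is handed in: The amber slide lies at rest inside the blue tray, flat on its floor (within 10 degrees of level, its centre less than 6 mm above the floor, not propped on a wall), amber side up, released; the green slide is still level in its rest, moved less than 10 mm (z of amber_slide_mid in the frame of sorting_tray_in below 0.006 m and angle between amber_slide_mid's own z axis and vertical below 0.17 rad and x of amber_slide_mid in the frame of sorting_tray_in between -0.06 and 0.06 m and y of amber_slide_mid in the frame of sorting_tray_in between -0.08 and 0.08 m and linear speed of amber_slide below 0.02 m/s and distance of green_slide_mid from where it was at the start of the episode below 0.01 m and angle between green_slide_mid's own z axis and vertical below 0.15 rad); the robot touches nothing.
It fails at once if the green slide is tipped or moved (distance of green_slide_mid from where it was at the start of the episode above 0.01 m or angle between green_slide_mid's own z axis and vertical above 0.15 rad).
It also fails if it takes over 48 s, if anything falls off the work surface, if the arm or the gripper's body presses on something with over 40 N, if the wrist force passes 120 N, or if a joint passes its speed limit or range.

## Working session

There is one attempt and no reset: what is moved stays moved. The work goes in short steps, Python scripts to look and compute and a tool call to move; the robot and the scene stay as the last step left them, time stands still between calls to the robot, and variables do not carry over. Pictures are saved under pics/ and viewed, at most 10 in all, crops included, and the job is handed in when it is done.

Besides the shell and the picture viewer there is one more tool, called as name(argument=value, ...), one argument or row to a line, values as JSON. move_arm: Moves the arm, as the interface text tells. Its arguments: {"type":"object","properties":{"series":{"type":"string"},"jaw":{"type":"number"},"newtons":{"type":"number"}},"required":["series"]}

```bash
mkdir -p pics; cat > h.py <<'E'
import numpy as np, cv2
from rig import robot
from scipy.spatial.transform import Rotation as R
def save(c,n,crop=None,s=1):
    im=c["img"][:,:,::-1]
    if crop: im=im[crop[1]:crop[3],crop[0]:crop[2]]
    cv2.imwrite("pics/"+n,cv2.resize(im,None,fx=s,fy=s,interpolation=cv2.INTER_CUBIC))
def ray(c,u,v,z):
    T=c["world_to_cam"]; d=np.linalg.solve(c["mtx"],[u,v,1]); Rt=T[:3,:3].T
    o=-Rt@T[:3,3]; w=Rt@d; return o+w*(z-o[2])/w[2]
def px(c,p):
    T=c["world_to_cam"]; q=c["mtx"]@(T[:3,:3]@np.array(p)+T[:3,3]); return q[:2]/q[2]
E
python3 - <<'E'
from h import *
np.set_printoptions(precision=4,suppress=True)
t=robot.camera("top"); s=robot.camera("scene")
save(t,"top.png",s=1.5); save(s,"scene.png",s=1.5)
for n,c in(("top",t),("scene",s)):
  for th in ["amber_slide_mid","green_slide_mid","sorting_tray_in","amber_rest_tip"]:
    for f in (robot.tip_of,robot.search_frame):
      try: print(n,th,f.__name__,[(np.round(d["xyz"],4),round(d["p"],2),np.round(px(c,d["xyz"]))) for d in f(c,th)])
      except Exception as e: print(n,th,e)
print(robot.get_obs())
E
```

```text
top amber_slide_mid call [(array([ 0.4987, -0.2672,  0.023 ]), 0.94, array([333., 184.]))]
top amber_slide_mid call [(array([ 0.4986, -0.2657,  0.0262]), 0.66, array([332., 184.]))]
top green_slide_mid call [(array([0.5434, 0.2083, 0.0255]), 0.75, array([144., 162.]))]
top green_slide_mid call [(array([0.544 , 0.2127, 0.0277]), 0.8, array([142., 162.]))]
top sorting_tray_in call [(array([0.5236, 0.0266, 0.0074]), 0.88, array([217., 173.]))]
top sorting_tray_in call [(array([0.5231, 0.0273, 0.0052]), 0.83, array([216., 173.]))]
top amber_rest_tip it knows: amber_slide_mid, green_slide_mid, sorting_tray_in
top amber_rest_tip call [(array([ 0.34  , -0.2974,  0.028 ]), 0.51, array([345., 248.])), (array([ 0.5052, -0.4046,  0.0212]), 0.48, array([387., 183.])), (array([ 0.497 , -0.2651,  0.0272]), 0.46, array([332., 185.]))]
scene amber_slide_mid call []
scene amber_slide_mid call []
scene green_slide_mid call [(array([0.5387, 0.2108, 0.0184]), 0.63, array([170., 207.]))]
scene green_slide_mid call [(array([0.5355, 0.2101, 0.0269]), 0.51, array([170., 206.]))]
scene sorting_tray_in call [(array([0.5248, 0.0225, 0.0045]), 0.65, array([226., 199.]))]
scene sorting_tray_in call [(array([0.5226, 0.0258, 0.0065]), 0.66, array([226., 199.]))]
scene amber_rest_tip it knows: amber_slide_mid, green_slide_mid, sorting_tray_in
scene amber_rest_tip call []
{'time': 0.8, 'q': array([-1.4815,  0.5274,  1.4327,  0.    ,  1.1814, -0.1785]), 'joint_velocities': array([-0.0005, -0.0019, -0.0011,  0.0008, -0.0001,  0.0014]), 'joint_torque': array([ -0.0019, -43.9957, -17.6979,   0.0634,   0.0502,   0.    ]), 'position': array([ 0.1654, -0.6027,  0.2446]), 'tool_rot': array([0.991 , 0.1335, 0.    , 0.0001]), 'ft_force': array([-0.2578, -0.4219,  0.3809]), 'moment': array([ 0.0003, -0.0133,  0.0123]), 'grip_force': 0.0, 'grip_width': 0.08697734073188111}
```

View pics/top.png

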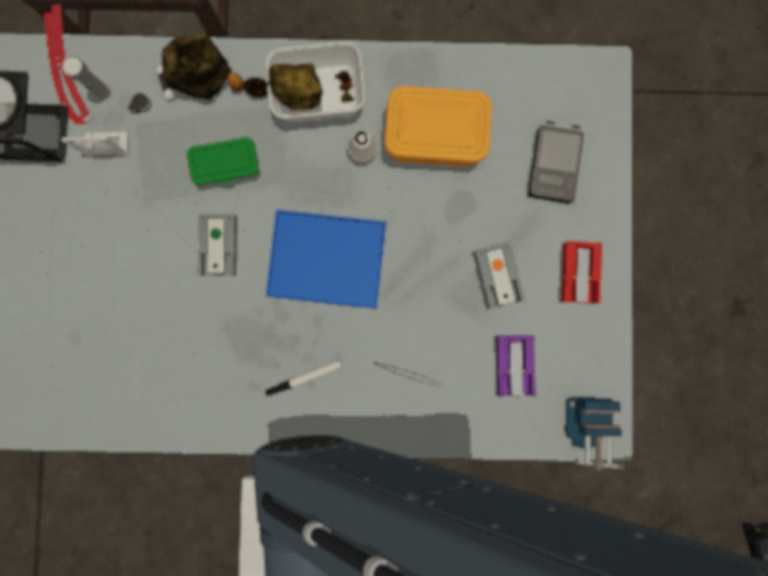

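View pics/scene.png

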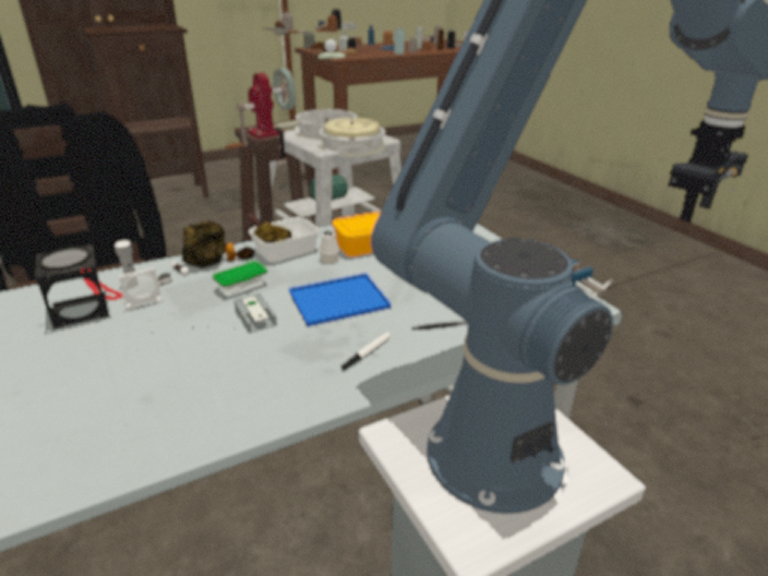

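Pixels are given in the 1.5x top picture. Candidates: a grey rest with an orange slice at (498,272), a grey rest with a green slice at (217,245), a red rest at (581,272) and a purple rest at (516,365). The grey one with the orange slice fits: it is the only one with amber, and its dot is at about (505,297), the end towards the robot. The blue tray is at (326,259). Next I'll enlarge it and measure.

```bash
cat >> h.py <<'E'
def blob(c,mask,near,rad):
    yy,xx=np.nonzero(mask); k=np.hypot(xx-near[0],yy-near[1])<rad
    return np.array([xx[k].mean(),yy[k].mean()]),k.sum()
def tray(c,z=0.014):
    h=cv2.cvtColor(c["img"],cv2.COLOR_RGB2HSV)
    m=cv2.inRange(h,(105,150,60),(120,255,255)); n,l,st,ce=cv2.connectedComponentsWithStats(m)
    i=1+st[1:,4].argmax(); co=cv2.findContours((l==i).astype(np.uint8),0,1)[0][0]
    b=cv2.boxPoints(cv2.minAreaRect(co)); return np.array([ray(c,*p,z)[:2] for p in b])
E
python3 - <<'E'
from h import *
np.set_printoptions(precision=4,suppress=True)
c=robot.camera("top"); save(c,"crop.png",(290,140,420,280),4)
h=cv2.cvtColor(c["img"],cv2.COLOR_RGB2HSV)
o=cv2.inRange(h,(3,150,120),(20,255,255))
a,n=blob(c,o,(332,178),15); print(a,n,ray(c,*a,.026))
g=cv2.cvtColor(c["img"],cv2.COLOR_RGB2GRAY)
print(g[190:206,326:348])
t=tray(c); print(t,t.mean(0))
E
```

```text
[331.5    176.2143] 28 [ 0.518  -0.2637  0.026 ]
[[112 105 108 130 161 178 182 183 183 182 181 181 181 176 161 130  92  73
   82 103 121 135]
 [107  91  90 114 148 173 181 183 182 181 181 182 180 178 165 135  98  76
   76  97 118 132]
 [108  88  83 101 140 170 180 182 182 183 181 181 181 178 168 143 111  83
   75  93 116 128]
 [110  94  84  97 135 169 180 182 181 182 181 180 180 180 172 154 123  91
   74  87 110 125]
 [116 104  90  93 126 160 177 182 181 178 174 173 176 179 177 163 132  99
   78  81 103 124]
 [120 112  97  91 112 148 173 180 179 168 154 152 163 175 178 166 138 107
   82  78  98 121]
 [121 116 104  92 103 140 171 180 173 153 124 116 142 168 176 169 146 117
   87  76  93 116]
 [121 118 110  94  97 135 167 178 172 148 108  97 131 163 176 172 155 125
   91  76  88 111]
 [119 122 114 100  97 125 160 176 175 159 134 127 147 168 177 177 163 132
   93  73  81 101]
 [117 123 118 107  95 112 149 174 179 174 165 162 167 175 178 175 161 131
   93  76  78  99]
 [117 123 119 110  95 102 142 172 181 181 178 174 172 172 174 170 154 125
   97  88  95 111]
 [113 121 120 110  95  99 135 166 173 174 176 171 161 157 161 162 150 130
  115 115 123 132]
 [104 118 120 113  99  98 121 145 153 155 159 161 151 143 146 150 147 140
  135 135 140 144]
 [ 99 116 120 118 109 105 109 121 130 135 143 148 147 143 143 144 145 145
  144 145 146 147]
 [ 98 116 121 122 124 123 117 119 129 136 140 144 145 145 146 146 147 147
  146 146 146 148]
 [108 122 127 130 135 136 133 134 139 142 143 145 145 146 146 146 147 147
  147 146 146 147]]
[[ 0.4598  0.1228]
 [ 0.6037  0.1111]
 [ 0.5869 -0.0721]
 [ 0.4433 -0.0591]] [0.5234 0.0257]
```

View pics/crop.png

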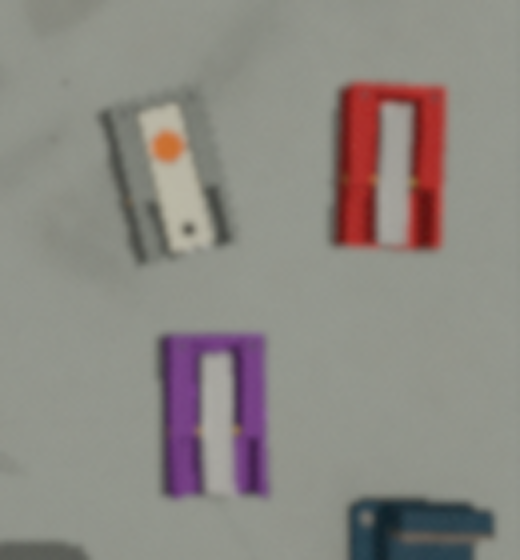

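move_arm(
  series="32 -22 2 0 0 0;64 -44 4 0 0 0;96 -65 7 0 0 0;128 -87 9 0 0 0;160 -109 11 0 0 0;190 -130 13 0 0 0;220 -150 16 0 0 0;250 -170 18 0 0 0",
  jaw=0,
  newtons=10,
)

```text
time: 1.52
position: [0.3624, -0.3711, 0.2266]
tool_rot: [0.991, 0.133, 0.0, 0.0]
ft_force: [0.3, -0.2, -1.3]
grip_width: 0.0416
grip_force: 0.0
```

The crop confirms it: the grey rest has the orange slice at crop (168,147) and the black dot at (189,229), at the end nearer the robot. Red and purple are the look-alikes. I'll move over it and refine with the wrist camera.

move_arm(
  series="30 -20 10 0 0 0;60 -40 20 0 0 0;85 -60 25 0 0 0;85 -60 25 0 0 0;85 -60 25 0 0 0",
)

```text
time: 1.93
position: [0.4283, -0.2907, 0.2013]
tool_rot: [0.991, 0.135, -0.0, -0.0]
ft_force: [0.1, 0.1, 0.0]
grip_width: 0.0082
grip_force: 0.0
```

```bash
python3 - <<'E'
from h import *
np.set_printoptions(precision=4,suppress=True)
c=robot.camera("wrist"); save(c,"w1.png",s=1.5)
ob=robot.get_obs(); print(ob["position"],ob["tool_rot"],ob["grip_width"])
for p in ([.518,-.2637,.026],[.467,-.276,.026]): print(px(c,p))
E
```

```text
[ 0.428  -0.2921  0.2017] [ 0.9909  0.1344 -0.      0.0004] 0.005300162722836158
[254.5578  90.0768]
[252.7715 144.5285]
```

View pics/w1.png

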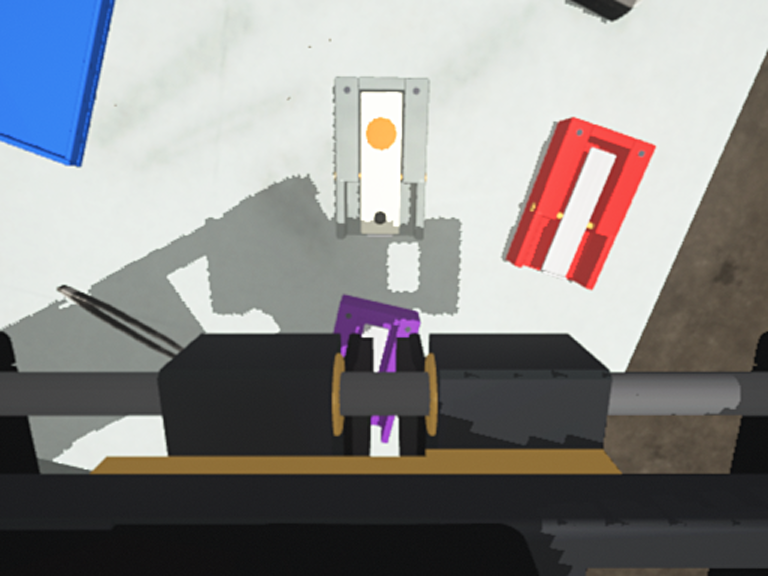

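The wrist view shows the amber slide with its slice at (381,134), its dot at (380,217) and its long axis vertical, so the tool yaw is already close.

```bash
python3 - <<'E'
from h import *
np.set_printoptions(precision=4,suppress=True)
c=robot.camera("wrist")
h=cv2.cvtColor(c["img"],cv2.COLOR_RGB2HSV); g=h[:,:,2]
a,n=blob(c,cv2.inRange(h,(8,100,120),(25,255,255)),(254,89),14)
d,m=blob(c,g<90,(253.3,144.7),7)
P=ray(c,*a,.026);D=ray(c,*d,.026); v=P-D
# white slide body axis
w=((h[:,:,1]<25)&(g>225)).astype(np.uint8); n_,l,st,ce=cv2.connectedComponentsWithStats(w)
i=l[112,254]; co=cv2.findContours((l==i).astype(np.uint8),0,1)[0][0]
b=cv2.boxPoints(cv2.minAreaRect(co)); B=np.array([ray(c,*p,.026)[:2] for p in b]); print(B,B.mean(0))
print(a,n,d,m,P,D,np.linalg.norm(v),"yaw",np.degrees(np.arctan2(v[1],v[0])))
ob=robot.get_obs(); r=R.from_quat(ob["tool_rot"]); x=r.as_matrix()[:,0]
print("tool yaw",np.degrees(np.arctan2(x[1],x[0])),"dot rel tool mm",r.inv().apply(D-ob["position"])*1e3)
E
```

```text
[[ 0.5392 -0.2442]
 [ 0.5459 -0.2681]
 [ 0.4629 -0.2917]
 [ 0.4558 -0.2661]] [ 0.5009 -0.2675]
[251.9588  87.9353] 340 [251.4324 144.2432] 37 [ 0.5191 -0.2625  0.026 ] [ 0.4667 -0.2763  0.026 ] 0.05417911593166943 yaw 14.73877767454126
tool yaw 15.357608532749719 dot rel tool mm [ 42.0228  -5.9508 175.8534]
```

move_arm(
  series="18 -3 30 0 0 0;34 -6 70 0 0 0;34 -6 110 0 0 0;34 -6 135 0 0 0;34 -6 145 0 0 0;34 -6 150 0 0 0;34 -6 150 0 0 0;34 -6 150 0 0 0",
)

```text
time: 2.7
position: [0.4593, -0.279, 0.0528]
tool_rot: [0.991, 0.133, 0.001, 0.001]
ft_force: [-0.5, 0.2, 0.5]
grip_width: 0.0004
grip_force: 0.0
```

move_arm(
  series="0 0 2 0 0 0;0 0 4 0 0 0;0 0 6 0 0 0;0 0 7 0 0 0;0 0 8 0 0 0;0 0 9 0 0 0;0 0 10 0 0 0;0 0 10 0 0 0",
)

```text
time: 3.37
position: [0.4589, -0.2775, 0.0414]
tool_rot: [0.991, 0.134, 0.0, 0.0]
ft_force: [-0.7, -0.1, 2.2]
grip_width: 0.0004
grip_force: 0.9
```

move_arm(
  series="0 0 1 0 0 0;0 0 2 0 0 0;0 0 2.5 0 0 0;0 0 3 0 0 0;0 0 3 0 0 0",
)

```text
time: 3.78
position: [0.4589, -0.2776, 0.0393]
tool_rot: [0.991, 0.134, 0.0, 0.0]
ft_force: [-1.5, -1.3, 8.8]
grip_width: 0.0002
grip_force: 4.3
```

move_arm(
  series="0 0 1 0 0 0;0 0 1.5 0 0 0;0 0 1.5 0 0 0",
)

```text
time: 4.03
position: [0.459, -0.2776, 0.0389]
tool_rot: [0.991, 0.134, 0.0, 0.0]
ft_force: [-3.2, 0.8, 16.7]
grip_width: 0.0005
grip_force: 8.3
```

move_arm(
  series="0 0 -5 0 0 0;0 0 -20 0 0 0;-10 0 -50 0 0 0;-25 0 -85 0 0 0;-35 0 -120 0 0 0;-40 0 -150 0 0 0;-40 0 -150 0 0 0;-40 0 -150 0 0 0",
)

```text
time: 4.7
position: [0.4208, -0.2885, 0.1885]
tool_rot: [0.991, 0.133, 0.001, 0.001]
ft_force: [0.2, -0.1, 0.2]
grip_width: 0.0008
grip_force: 0.0
```

```bash
python3 - <<'E'
from h import *
np.set_printoptions(precision=4,suppress=True)
c=robot.camera("wrist"); save(c,"w2.png",(160,40,350,180),4)
ob=robot.get_obs(); r=R.from_quat(ob["tool_rot"]); print(ob["position"],ob["tool_rot"])
h=cv2.cvtColor(c["img"],cv2.COLOR_RGB2HSV)
# predict points on tipped slide
yaw=np.radians(15.2);u=np.array([np.cos(yaw),np.sin(yaw),0])
D0=np.array([.4667,-.2763,0]); C0=D0+34*u*1e-3
t=.36; piv=C0-.007*u+np.array([0,0,.022])  # approx pivot under slide
S=np.array([u*np.cos(t)+np.array([0,0,np.sin(t)]),[-np.sin(yaw),np.cos(yaw),0],-u*np.sin(t)+np.array([0,0,np.cos(t)])]).T
for n,p in (("dot",[-.027,0,.004]),("slice",[.027,0,.004]),("e1",[.052,.013,.004]),("e2",[.052,-.013,.004]),("cen",[.007,0,.002])):
    w=piv+S@np.array(p); print(n,w,px(c,w),(px(c,w)-[160,40])*4, r.inv().apply(w-ob["position"])*1e3)
E
```

```text
[ 0.4202 -0.2877  0.1871] [ 0.9911  0.1334  0.0002 -0.    ]
dot [ 0.467  -0.2762  0.0162] [256.235  138.6081] [384.9401 394.4325] [ 48.1324   1.3023 170.9284]
slice [ 0.5158 -0.263   0.0353] [256.4829  83.1258] [385.9315 172.5032] [ 98.6797   1.42   151.9295]
e1 [ 0.535  -0.2443  0.0441] [241.3733  52.9346] [325.493   51.7385] [122.1112 -11.5254 143.133 ]
e2 [ 0.5418 -0.2694  0.0441] [271.8557  53.044 ] [447.4227  52.176 ] [122.0512  14.4745 143.1345]
cen [ 0.4984 -0.2677  0.0263] [256.3779 104.3601] [385.5117 257.4406] [ 80.6621   1.378  160.8383]
```

View pics/w2.png

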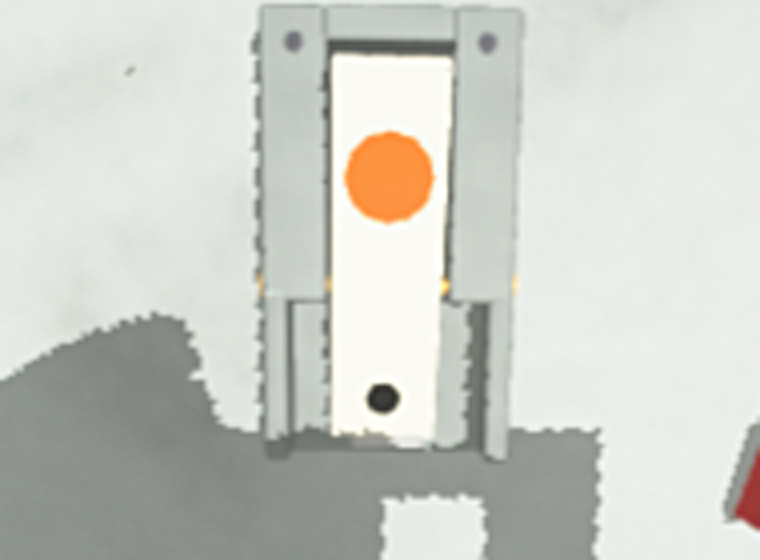

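The slide stays tipped: its raised corners at (331,54) and (455,56) match the tipped prediction, about 1.4 mm sideways. I'll approach with the tool tilted 20.6° so it sits square to the slide.

move_arm(
  series="25 1 20 0 6 0;50 2 40 0 13 0;75 2.8 60 0 20 0;90 2.8 80 0 20.6 0;90 2.8 86 0 20.6 0;90 2.8 86 0 20.6 0;90 2.8 86 0 20.6 0;90 2.8 86 0 20.6 0",
  jaw=0.6,
)

```text
time: 5.42
position: [0.5078, -0.2669, 0.1013]
tool_rot: [0.975, 0.132, 0.177, -0.024]
ft_force: [-0.2, 0.3, 0.6]
grip_width: 0.0455
grip_force: 0.0
```

```bash
python3 - <<'E'
from h import *
np.set_printoptions(precision=4,suppress=True)
c=robot.camera("wrist"); save(c,"w3.png",s=1.5)
obs=[]
for i in range(4): obs.append(robot.get_obs()["position"]); robot.camera("wrist")
ob=robot.get_obs(); r=R.from_quat(ob["tool_rot"]); p=np.mean(obs,0); print(p,r.as_matrix(),ob["grip_width"])
yaw=np.radians(15.2);u=np.array([np.cos(yaw),np.sin(yaw),0]); zz=np.array([0,0,1])
C0=np.array([.4667,-.2763,0])+.034*u; piv=C0-.007*u+.022*zz; t=.36
for a,b in((.042,.018),(.052,.004)):
  w=piv+u*(a*np.cos(t)-b*np.sin(t))+zz*(a*np.sin(t)+b*np.cos(t)); print(w,r.inv().apply(w-p)*1e3, px(c,w)*1.5)
E
```

```text
[ 0.508  -0.2673  0.1021] [[ 0.9023  0.2646  0.3405]
 [ 0.2482 -0.9644  0.0917]
 [ 0.3526  0.0018 -0.9358]] 0.05176284647336597
[ 0.5246 -0.2606  0.0536] [-0.5026 -2.204  51.5863] [381.2707 337.574 ]
[ 0.5384 -0.2568  0.0441] [ 9.4929 -2.1857 65.5895] [381.5198 306.5812]
```

View pics/w3.png

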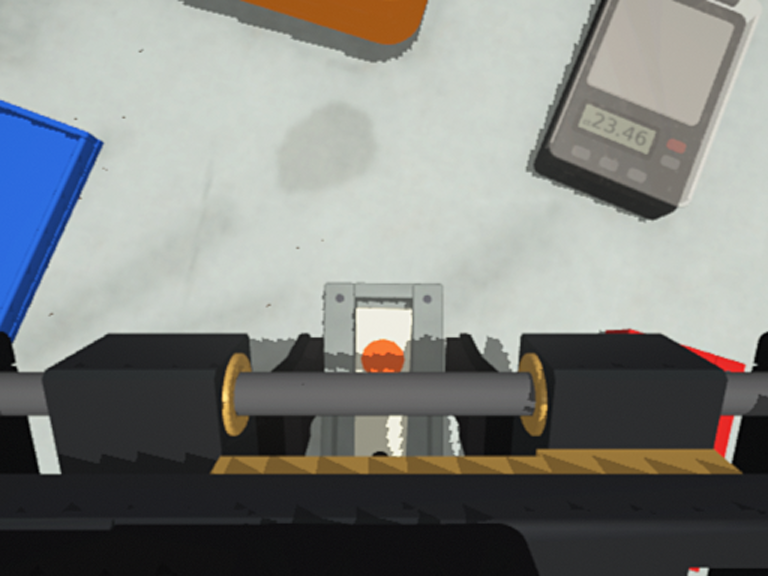

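The slide's raised end, columns 357–412, sits centred between the fingers (322 and 446). Advance and grip.

move_arm(
  series="0 -0.5 15 0 0 0;0 -0.8 30 0 0 0;0 -0.8 40 0 0 0;0 -0.8 47 0 0 0;0 -0.8 51 0 0 0;0 -0.8 51 0 0 0;0 -0.8 51 0 0 0",
)

```text
time: 6.25
position: [0.5249, -0.2614, 0.0534]
tool_rot: [0.975, 0.131, 0.177, -0.024]
ft_force: [-0.1, 0.2, 0.7]
grip_width: 0.0524
grip_force: 0.0
```

move_arm(
  series="0 0 0 0 0 0;0 0 0 0 0 0;0 0 0 0 0 0;0 0 0 0 0 0;0 0 0 0 0 0;0 0 0 0 0 0;0 0 0 0 0 0;0 0 0 0 0 0",
  jaw=0,
  newtons=20,
)

```text
time: 6.92
position: [0.5249, -0.2615, 0.0534]
tool_rot: [0.975, 0.131, 0.177, -0.024]
ft_force: [0.1, -0.9, 1.4]
grip_width: 0.0252
grip_force: 20.0
```

move_arm(
  series="0 0 -5 0 0 0;0 0 -12 0 0 0;0 0 -25 0 0 0;0 0 -45 0 0 0;0 0 -70 0 0 0;0 0 -90 0 0 0;0 0 -90 0 0 0",
)

```text
time: 7.5
position: [0.4945, -0.2714, 0.1413]
tool_rot: [0.975, 0.131, 0.179, -0.021]
ft_force: [-1.1, 1.3, -0.3]
grip_width: 0.0252
grip_force: 20.0
```

```bash
python3 - <<'E'
from h import *
np.set_printoptions(precision=4,suppress=True)
c=robot.camera("wrist"); t=robot.camera("top")
i=np.hstack([c["img"][180:,100:420],cv2.resize(t["img"][110:280,200:400],(240,204))]) ; save({"img":i},"w4.png",s=1.4)
ob=robot.get_obs(); r=R.from_quat(ob["tool_rot"]); print(ob["position"],ob["grip_width"],ob["grip_force"])
# tray pose: short (150) side = x axis
b=tray(t); print(b,b.mean(0))
E
```

```text
[ 0.4943 -0.2703  0.1386] 0.02594713073902137 19.97343599796295
[[ 0.4607  0.1226]
 [ 0.6033  0.1105]
 [ 0.586  -0.0721]
 [ 0.4436 -0.0588]] [0.5234 0.0256]
```

View pics/w4.png

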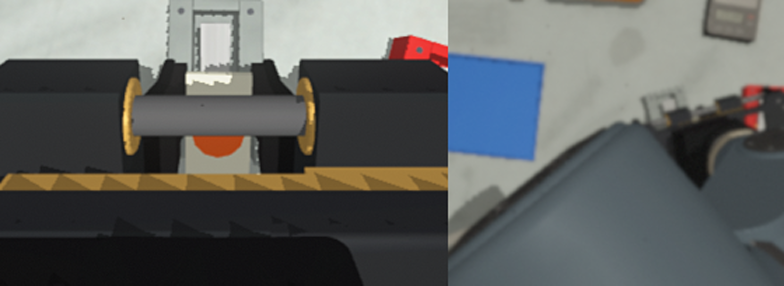

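The slide is held square in the fingers, with its free end and the orange slice visible and the rest empty below. Carry it over the tray and level it.

move_arm(
  series="8 -15 4 0 -2 0;20 -40 10 0 -5 0;33 -70 17 0 -8 0;47 -102 25 0 -11 0;60 -134 33 0 -14 0;74 -165 41 0 -17 0;88 -195 48 0 -20 0;100 -222 55 0 -20.6 0",
)

```text
time: 8.27
position: [0.5457, -0.0231, 0.1202]
tool_rot: [0.991, 0.134, -0.001, 0.0]
ft_force: [0.4, 0.3, -0.3]
grip_width: 0.0254
grip_force: 20.0
```

```bash
cat > d.py <<'E'
from h import *
np.set_printoptions(precision=4,suppress=True)
ob=robot.get_obs(); r=R.from_quat(ob["tool_rot"]); m=r.as_matrix(); print(ob["position"],m,ob["grip_width"],ob["grip_force"])
x=m[:,0]*[1,1,0]; x/=np.linalg.norm(x)
T=np.array([.5234,.0256,0])+.035*x+[0,0,.07]; print(T,r.inv().apply(T-ob["position"])*1e3)
want=np.array([x,np.cross([0,0,-1],x),[0,0,-1]]).T; print((r.inv()*R.from_matrix(want)).as_rotvec(degrees=True))
E
python3 d.py
```

```text
[ 0.5457 -0.0231  0.1202] [[ 0.9638  0.2665 -0.0016]
 [ 0.2665 -0.9638 -0.0006]
 [-0.0017  0.0001 -1.    ]] 0.02538690330363874 19.97234433889389
[0.5571 0.0349 0.07  ] [ 26.5871 -52.8524  50.1611]
[0.0068 0.0963 0.    ]
```

move_arm(
  series="10 -20 5 0 0 0;20 -40 20 0 0 0;27 -53 40 0 0 0;27 -53 55 0 0 0;27 -53 65 0 0 0;27 -53 70 0 0 0;27 -53 70 0 0 0",
)

```text
time: 8.85
position: [0.5554, 0.0324, 0.0496]
tool_rot: [0.991, 0.133, -0.002, -0.0]
ft_force: [-0.5, -0.3, -0.4]
grip_width: 0.0251
grip_force: 20.0
```

```bash
cat >> d.py <<'E'
t=robot.camera("top"); c=robot.camera("wrist"); s=robot.camera("scene")
i=np.hstack([c["img"][:,60:450],cv2.resize(s["img"][150:260,150:310],(390,268))[:, :] if 0 else cv2.resize(s["img"][130:258,150:280],(390,384))]); save({"img":i},"w5.png")
E
python3 d.py
```

```text
[0.5554 0.0324 0.0496] [[ 0.9644  0.2642 -0.0035]
 [ 0.2643 -0.9645  0.0005]
 [-0.0032 -0.0014 -1.    ]] 0.025107720433418995 19.973798096179962
[0.5572 0.0348 0.07  ] [  2.2604  -1.977  -20.4359]
[-0.0807  0.1832 -0.0001]
```

View pics/w5.png

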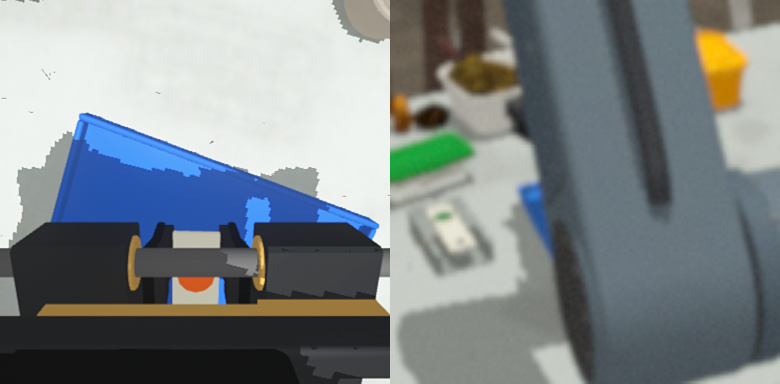

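The slide is over the tray with its amber side up. Lower the last part and hold.

move_arm(
  series="0 0 6 0 0 0;0 0 12 0 0 0;0 0 17 0 0 0;0 0 20 0 0 0;0 0 21.5 0 0 0;0 0 22 0 0 0;0 0 22 0 0 0;0 0 22 0 0 0",
)

```text
time: 9.67
position: [0.5566, 0.0325, 0.0293]
tool_rot: [0.991, 0.134, 0.0, 0.0]
ft_force: [-0.4, -0.2, -0.4]
grip_width: 0.0253
grip_force: 20.0
```

move_arm(
  series="0 0 1 0 0 0;0 0 2 0 0 0;0 0 3 0 0 0;0 0 3 0 0 0;0 0 3 0 0 0",
)

```text
time: 10.08
position: [0.5566, 0.0324, 0.0264]
tool_rot: [0.991, 0.133, 0.0, 0.0]
ft_force: [-0.2, 0.6, 1.7]
grip_width: 0.0254
grip_force: 21.0
```

Touching lightly, so release here with a modest opening, then rise.

move_arm(
  series="0 0 -0.5 0 0 0;0 0 -0.5 0 0 0;0 0 -0.5 0 0 0;0 0 -0.5 0 0 0;0 0 -0.5 0 0 0;0 0 -0.5 0 0 0;0 0 -0.5 0 0 0",
  jaw=0.55,
)

```text
time: 10.67
position: [0.5565, 0.0324, 0.0267]
tool_rot: [0.991, 0.133, -0.0, -0.0]
ft_force: [0.7, -0.6, -0.2]
grip_width: 0.0472
grip_force: 0.0
```

move_arm(
  series="0 0 -10 0 0 0;0 0 -30 0 0 0;0 0 -60 0 0 0;-20 0 -95 0 0 0;-50 0 -130 0 0 0;-80 0 -160 0 0 0;-100 0 -180 0 0 0;-100 0 -180 0 0 0",
)

```text
time: 11.33
position: [0.4571, 0.0058, 0.2109]
tool_rot: [0.991, 0.133, 0.001, 0.001]
ft_force: [0.5, 0.6, 0.2]
grip_width: 0.0481
grip_force: 0.0
```

```bash
python3 - <<'E'
from h import *
np.set_printoptions(precision=4,suppress=True)
c=robot.camera("wrist"); save(c,"w6.png",s=1.5); ob=robot.get_obs(); print(ob["time"],ob["position"],ob["grip_width"])
for n in ("amber_slide_mid","sorting_tray_in"): print(n,robot.tip_of(c,n))
E
```

```text
11.3833 [0.4593 0.0057 0.2096] 0.0480219018409924
amber_slide_mid [{'xyz': [0.5243, 0.0196, 0.0063], 'p': 0.89}]
sorting_tray_in [{'xyz': [0.5212, 0.0241, 0.0008], 'p': 0.62}]
```

View pics/w6.png

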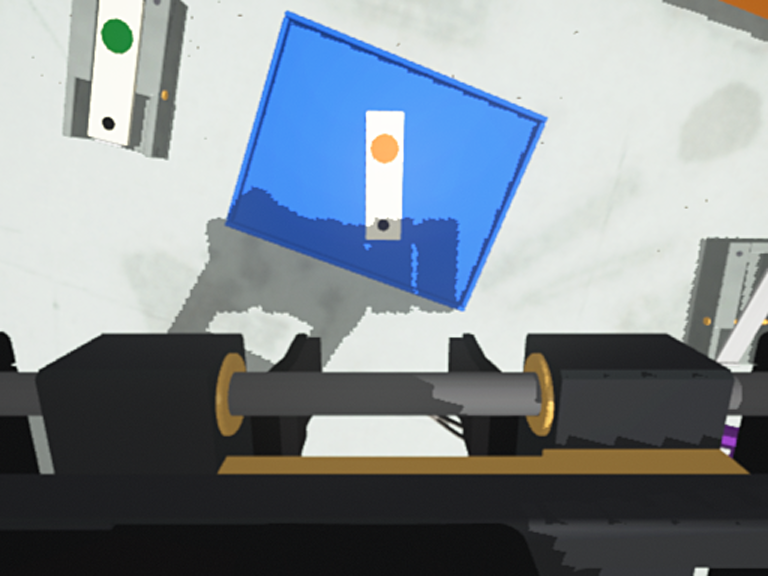

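The slide lies flat in the tray, amber side up, from (384,112) to (384,238). The green slide is untouched at (117,60).

```bash
python3 -c "
from rig import robot
print(robot.hand_in())"
```

```text
the job is handed in; nothing more can be done
None
```

The amber slide was tipped, gripped by its raised end and lowered into the blue tray. It lies flat near the centre, amber side up. The green slide was not touched, and the job was handed in at about 11.4 s; no verdict was returned.

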